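Release a dip tub and catch it in the lane

TASK

Serve the green dip: in the dispenser lane with the green tub and the green end wall, press the blue tab down with one finger so that the spring pusher pops the tub forward, and keep it down until your other finger, standing in the lane, has stopped the tub before it goes over the front edge. Do not lift or tip the tub, and leave the orange tub, its lane, the salt dredger and the steel cup alone. Finish while still holding the green tub back with the finger, at rest and upright on the deck.

Things in the scene. Friction and masses are not known exactly. Their poses are not given: they have to be found in the camera images.
- lane_a: GREEN tub's low grey lane 203x134 mm, fixed, yaw within 0.22; the two lanes are alike and stand side by side in either order. Origin on the worktop, on the lane's middle line; x along the lane away from the robot, y left. Deck top z = 20 mm, from x = -45 (open front edge) to 158 mm; steel guides at y = +-32 mm, 16 mm above the deck. Tub starts at x = 83 mm, y = 0, its front at x = 51. End wall and colour plate green.
- front_a (a point): Middle of the front edge of lane_a's deck, 20 mm above the worktop. A fingertip standing in the lane between this edge and the tub, 5 to 25 mm above the deck, stops the popped tub. One finger can do so while the other is on the tab: both in one line along the lane's y, 50 to 85 mm apart.
- lane_b: Dispenser lane of the ORANGE tub: same shape as lane_a, end wall and colour plate orange; to be left alone.
- tab_a (a point): Middle of the top of lane_a's blue release tab, 44 mm long along the lane (x) and 40 mm wide (y), at lane x = 0, y = -68 mm, 40 mm above the worktop when up (30 mm when fully pressed).
- release_a (a joint): Travel of lane_a's blue tab, m, 0 up to 0.010 fully down; sprung, 2 to 4 N; frees the pusher at about 0.005.
- pusher_a (a joint): Travel of lane_a's black pusher, m, 0 latched at the back (its face at lane x = 118 mm), up to 0.140 fully forward. Once freed it drives the tub towards lane -x at 50 to 100 mm/s with 2 to 3 N and, unless stopped, over the front edge.
- release_b (a joint): Travel of lane_b's blue tab, m, 0 up.
- pusher_b (a joint): Travel of lane_b's pusher, m, 0 latched.
- tub_a_mid (a point): Middle of the lidded GREEN dip tub, half-way up: round, 64 mm across the lid, about 58 mm below it, 37 mm high, 0.06 kg, stands on the deck so that this point is 38 mm above the worktop.
- tub_a: The same green tub: origin at its underside, z up along its axis.
- tub_b_mid (a point): Middle of the lidded ORANGE dip tub, same size, in lane_b.
- dredger: Pale metal salt dredger, 68 mm across, 115 mm high; origin at its underside.
- steel_cup: Open steel cup, 67 mm across, 52 mm high; origin at its underside.
Not all that is in view belongs to the job. Leave any brown, red or turquoise look-alike of the tub_a alone.

How it is judged:
By the outcome, as a careful person would: the job done as asked, in the order asked, and still so for the second after the job is handed in, while the arm keeps its last pose, push and grip.
It also fails if it takes over 35 s, if anything falls off the work surface, if the arm or the gripper's body presses on something with over 40 N, if the wrist force passes 120 N, or if a joint passes its speed limit or range.

ROBOT

A 6-joint arm with a two-finger parallel gripper is mounted at the origin on a cart in front of the work surface, level with it; the furniture and walls round the work are solid. World frame = base frame: x ahead of the robot, y to its left, z up, the work surface at z = 0. Lengths are in m, angles in rad, forces in N, time in s.
With the tool pointing down it reaches from about 0.35 to 0.95 m from the base axis. Payload 17.4 kg.
Tool frame: the origin (TCP) lies at the centre of the arm's flange, where the gripper is bolted on; the fingertips stand robot.finger_overhang ahead of it and the grasp point (between the pads) lies 167 mm ahead of it (robot.finger_overhang is the distance from the TCP to the fingertips, in m); z points along the fingers, x is the direction in which the jaws open and shut, and the axes are right-handed (so a half turn about z gives the same grasp; the last joint's range is limited). The gripper opens to 93 mm and grips with 3 to 60 N. Pads are 15 mm wide; open, the fingers measure 128 mm over their backs; the gripper's body (75 mm by 188 mm) begins 65 mm behind the grasp point.
Start: joints at [1.075, 0.116, 1.442, -0, 1.584, -0.038], TCP at [0.298, 0.605, 0.405] pointing down, gripper open.
Joint ranges: [-2.83, 2.83], [-0.83, 2.19], [0.07, 2.5], [-1.14, 4.28], [0.01, 3], [-2.97, 2.97]. Speed limits (rad/s): [1.89, 1.89, 2.22, 3.14, 3.14, 3.14].

INTERFACE

Orientations are given as a unit quaternion [w, x, y, z].
In Python, from rig import readout, vision, robot gives the robot as it stands.
- The arm moves only by the shell command python3 -m handwheel 'ROWS' [FORCE]. ROWS is JSON, a list of rows, each an object with "translation": the shift along the tool's x, y, z in mm, a list of three; "rot": the turn, a rotation vector about the tool's x, y, z in degrees, a list of three; "grip": the opening, from -1 (shut) to 1 (fully open), so that 0 is half open. In form: [{"translation": [tx, ty, tz], "rot": [ax, ay, az], "grip": grip}, ...]. A call has 1 to 10 rows; each row is the pose to reach, as a shift and turn from the pose commanded when the call began, along the tool's axes at that moment; what a row does not reach only later rows make up. A row lasts 1/12 s, in which the tool goes at most 41.7 mm and 7.16 degrees, less where a joint would pass 70% of its speed; a pose out of reach is approached as far as the arm can. A call with a gripper value outside its range is refused whole. The fingers move at their own pace and stop on an object; FORCE is the grip in N (left out, the last holds). Time passes only in rows, so rows that repeat a pose let the fingers close. It gives the time, the measured TCP pose, the force and the opening at its end, in the units of the state.
- readout.read_state(): the state, without advancing time (a new reading comes with each control period).
- vision.capture(name): name is "scene" or "top" or "wrist"; returns the picture (384x512x3 uint8, red, green, blue); there is no depth.
- vision.camera_model(name): a dict with "vertical_fov" (degrees; the focal length in pixels is half the picture's height over the tangent of half this angle, whatever the lens; pixels are square), "cx", "cy" (the principal point, pixels), "D" ([k1, k2, p1, p2, k3] as OpenCV has them; the pictures are not rectified), "T" (4x4, takes a point from camera to world coordinates). Camera axes: x right, y up, looking along -z (the intrinsics and any distortion apply to the point x, -y, -z); pixel columns grow to the right and rows downward; lengths in m; the calibration is good to about 2 mm. A picture is of the moment at which its call begins: read the wrist's pose just before it. camera_model takes no time and is no camera call; for the wrist camera it gives the pose at the moment of the call.
- robot.job_done(): hands the job in, once; it reports no verdict.
The state is a dict: "t": time; "joints": joint angles; "qd": joint speeds; "tau": joint torques, N m; "ee_pos": TCP position; "tool_rot": TCP orientation; "wrist_force": force on the tool from outside, world axes, zero at the start; "ft_torque": the same for the moment, N m; "grip_width": finger opening in m.
Only numpy, scipy, OpenCV 4.12 (cv2) and the standard library are available. Lean on these libraries where they do the work, as an engineer would, in place of code of your own. Each camera call takes 0.05 s, during which the arm holds its last target.

## Working session

There is one attempt and no reset: what is moved stays moved. The work goes in short steps, Python scripts to look and compute and a shell command to move; the robot and the scene stay as the last step left them, time stands still between calls to the robot, and variables do not carry over. Pictures are saved under pics/ and viewed, and the job is handed in when it is done.

```bash
mkdir -p pics; ls
python3 - <<'E'
from rig import readout, vision, robot
import cv2,numpy as np
s=readout.read_state(); print(s); print(robot.finger_overhang)
for n in ("scene","top"):
    im=vision.capture(n); cv2.imwrite(f"pics/{n}0.png",cv2.cvtColor(im,cv2.COLOR_RGB2BGR)); 
    m=vision.camera_model(n); print(n,{k:np.round(v,4).tolist() for k,v in m.items()})
E
```

```text
pics
{'t': 0.0, 'joints': array([ 1.07520470e+00,  1.16507435e-01,  1.44226769e+00, -3.57708564e-06,
        1.58401062e+00, -3.78119372e-02]), 'qd': array([ 0.0002556 ,  0.00022849, -0.00043224, -0.00095593,  0.0017537 ,
       -0.00038183]), 'tau': array([-9.59165518e-04, -7.21301723e+01, -6.22595572e+01,  7.79431569e-02,
        2.40719336e-02, -1.40355746e-04]), 'ee_pos': array([0.29834367, 0.60550408, 0.40398909]), 'tool_rot': array([ 2.97288597e-04,  8.49104536e-01,  5.28224508e-01, -5.17191155e-04]), 'wrist_force': array([ 0.08829965,  0.04228751, -0.31281309]), 'ft_torque': array([ 0.02537954,  0.05257665, -0.01824378]), 'grip_width': 0.09307881394583413}
0.1861
scene {'vertical_fov': 48.5997, 'cx': 251.0048, 'cy': 190.9795, 'D': [0.0372, 0.0, 0.0, 0.0, 0.0], 'T': [[0.7504, 0.5185, -0.41, -0.0593], [-0.6609, 0.5752, -0.4821, -0.6148], [-0.0142, 0.6327, 0.7743, 1.1232], [0.0, 0.0, 0.0, 1.0]]}
top {'vertical_fov': 57.3894, 'cx': 258.8277, 'cy': 187.2725, 'D': [-0.0735, 0.0, 0.0, 0.0, 0.0], 'T': [[0.0187, 0.9967, -0.0791, 0.4074], [-0.9998, 0.0182, -0.0062, 0.0339], [-0.0047, 0.0792, 0.9968, 1.1753], [0.0, 0.0, 0.0, 1.0]]}
```

View pics/scene0.png

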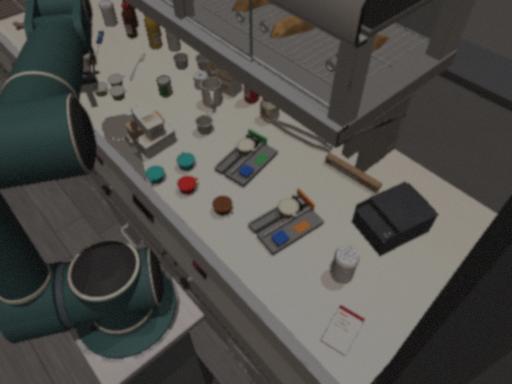

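View pics/top0.png

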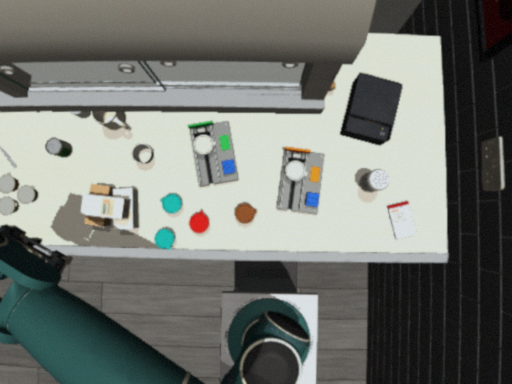

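The lane with the green wall and plate is at top px (214,153), with its blue tab at (228,167). The orange lane is at (300,180) with its tab at (312,200). The red, turquoise and brown lids are look-alikes. I'll confirm with an enlarged crop and measure.

```bash
cat > h.py <<'E'
import cv2,numpy as np
from rig import readout, vision, robot
def K(m,h=384):
    f=h/2/np.tan(np.radians(m["vertical_fov"])/2)
    return np.array([[f,0,m["cx"]],[0,f,m["cy"]],[0,0,1]])
def ray(m,uv):
    p=cv2.undistortPoints(np.array(uv,float).reshape(-1,1,2),K(m),np.array(m["D"],float))[:,0]
    d=np.c_[p[:,0],-p[:,1],-np.ones(len(p))]
    T=np.array(m["T"]); return T[:3,3],d@T[:3,:3].T
def onz(m,uv,z):
    o,d=ray(m,uv); return o+d*((z-o[2])/d[:,2])[:,None]
def proj(m,P):
    T=np.array(m["T"]); P=np.atleast_2d(P); c=(P-T[:3,3])@T[:3,:3]
    c=c*[1,-1,-1]
    return cv2.projectPoints(c,np.zeros(3),np.zeros(3),K(m),np.array(m["D"],float))[0][:,0]
def blobs(im,lo,hi,smin=120,vmin=50,amin=15):
    h=cv2.cvtColor(im,cv2.COLOR_RGB2HSV)
    k=cv2.inRange(h,(lo,smin,vmin),(hi,255,255))
    n,l,st,c=cv2.connectedComponentsWithStats(k)
    return [(c[i],st[i],l==i) for i in range(1,n) if st[i,4]>=amin]
E
python3 - <<'E'
from h import *
for n in("top","scene"):
    im=cv2.cvtColor(cv2.imread(f"pics/{n}0.png"),cv2.COLOR_BGR2RGB); m=vision.camera_model(n)
    for nm,lo,hi,z in(("blue",105,125,.04),("green",50,75,.03),("orange",8,18,.03)):
        for c,st,k in blobs(im,lo,hi):
            print(n,nm,np.round(c,1),st.tolist(),np.round(onz(m,c,z)[0],4), np.round(cv2.minAreaRect(np.argwhere(k)[:,::-1].astype(np.float32)),1) if 0 else cv2.minAreaRect(np.argwhere(k)[:,::-1].astype(np.float32)))
im=cv2.imread("pics/top0.png")[110:225,180:335]; cv2.imwrite("pics/topc.png",cv2.resize(im,None,fx=5,fy=5,interpolation=cv2.INTER_CUBIC))
im=cv2.imread("pics/scene0.png")[120:260,200:340]; cv2.imwrite("pics/scenec.png",cv2.resize(im,None,fx=4,fy=4,interpolation=cv2.INTER_CUBIC))
E
```

```text
top blue [228.2 166.3] [222, 160, 13, 14, 153] [0.5643 0.1421 0.04  ] ((228.2972869873047, 166.28379821777344), (13.1519193649292, 11.672327995300293), 80.53767395019531)
top blue [311.8 199. ] [306, 192, 13, 15, 160] [ 0.4624 -0.1315  0.04  ] ((311.7538757324219, 198.96923828125), (11.907333374023438, 13.395750999450684), 7.125016689300537)
top green [199.8 124.5] [189, 122, 23, 6, 73] [0.7051 0.2422 0.03  ] ((200.08108520507812, 124.48648071289062), (3.2879798412323, 22.35826301574707), 80.53767395019531)
top green [224.5 142. ] [220, 135, 10, 15, 117] [0.6467 0.1578 0.03  ] ((224.40383911132812, 142.0192413330078), (13.924245834350586, 8.236878395080566), 78.69007110595703)
top orange [297.1 149.7] [285, 147, 25, 6, 87] [ 0.6251 -0.0831  0.03  ] ((297.0099792480469, 149.92999267578125), (24.324474334716797, 3.8183767795562744), 8.130102157592773)
top orange [317.6 169.3] [314, 167, 6, 8, 17] [ 0.5612 -0.1516  0.03  ] ((317.8846435546875, 169.423095703125), (8.062257766723633, 4.34121561050415), 60.2551155090332)
top orange [313.4 178.4] [310, 173, 9, 9, 23] [ 0.5308 -0.1378  0.03 
[... 1182 characters left out ...]
94006347656), (16.454355239868164, 40.95306396484375), 74.57783508300781)
scene orange [379.2  40.8] [374, 35, 13, 14, 103] [1.5432 0.3394 0.03  ] ((379.79998779296875, 42.09999465942383), (9.803058624267578, 14.862703323364258), 18.43494987487793)
scene orange [305.2 198.7] [298, 190, 16, 18, 90] [ 0.6294 -0.0768  0.03  ] ((304.7500305175781, 198.75001525878906), (21.920310974121094, 4.242640495300293), 45.0)
scene orange [222.2 204.3] [214, 197, 17, 15, 210] [0.4133 0.0865 0.03  ] ((222.0, 204.0), (14.0, 16.0), 90.0)
scene orange [301.4 226.3] [294, 221, 16, 12, 118] [ 0.5422 -0.1448  0.03  ] ((301.4615173339844, 226.1923065185547), (8.59785270690918, 14.422204971313477), 56.3099365234375)
```

View pics/topc.png

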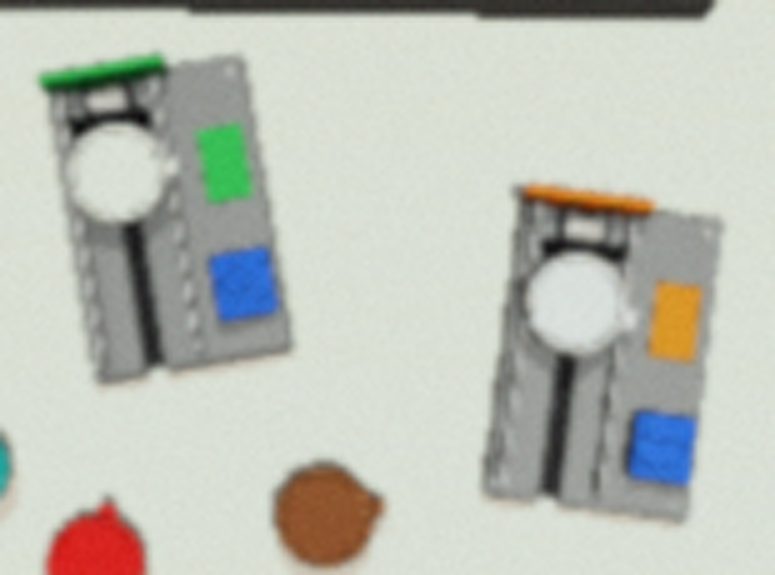

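View pics/scenec.png

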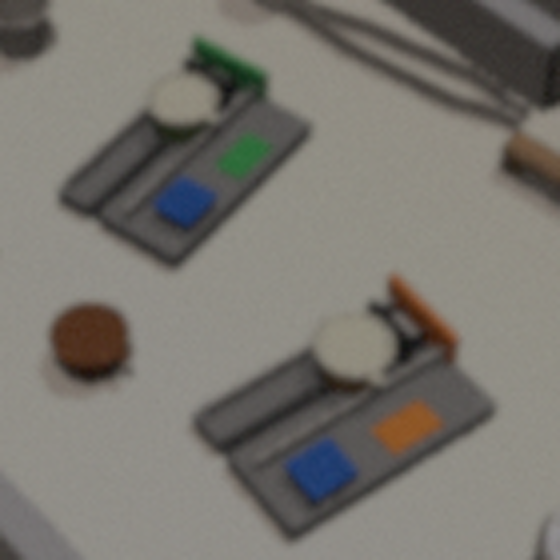

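```bash
python3 - <<'E'
from h import *
t=vision.camera_model("top"); s=vision.camera_model("scene")
c=np.array([[100,382],[292,350],[243,58]])/5+[180,110]-.4
P=onz(t,c,.02); print(np.round(P,4)); 
for a,b in((0,1),(1,2)):
    d=P[b]-P[a]; print(np.linalg.norm(d),np.degrees(np.arctan2(d[1],d[0])))
# oven line: for z, x of row 108 at col 220
for z in(.05,.2,.4,.6): print(z,np.round(onz(t,[[215,108],[320,106]],z),3).tolist())
# tub lid z=.057 
print(onz(t,[[180+115/5-.4,110+173/5-.4]],.057), onz(s,[[200+184/4-.4,120+99/4-.4]],.057))
E
python3 - <<'E'
import cv2
cv2.imwrite("pics/scL.png",cv2.resize(cv2.imread("pics/scene0.png")[0:200,60:450],None,fx=2,fy=2,interpolation=cv2.INTER_CUBIC))
cv2.imwrite("pics/tpL.png",cv2.resize(cv2.imread("pics/top0.png")[20:260,0:390],None,fx=2,fy=2,interpolation=cv2.INTER_CUBIC))
E
```

```text
[[0.4997 0.2374 0.02  ]
 [0.5233 0.1105 0.02  ]
 [0.7202 0.1483 0.02  ]]
0.1290911190787393 -79.47479858605948
0.2005749273910832 10.866771794224471
0.05 [[0.756, 0.19, 0.05], [0.769, -0.156, 0.05]]
0.2 [[0.71, 0.169, 0.2], [0.721, -0.13, 0.2]]
0.4 [[0.648, 0.142, 0.4], [0.657, -0.097, 0.4]]
0.6 [[0.586, 0.114, 0.6], [0.592, -0.063, 0.6]]
[[0.63283272 0.22570149 0.057     ]] [[0.63253776 0.22264115 0.057     ]]
```

View pics/scL.png

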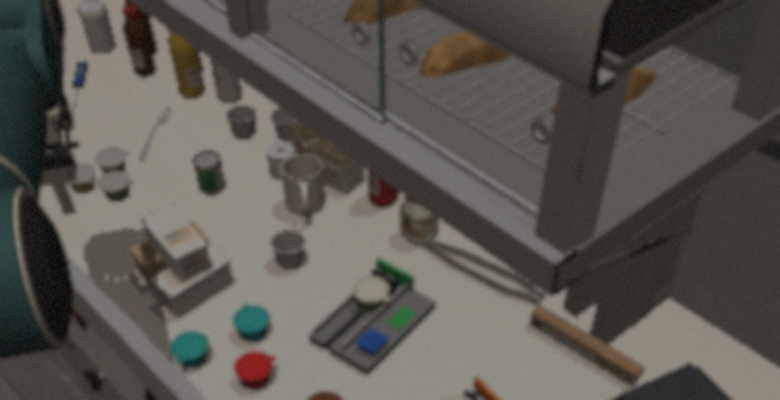

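View pics/tpL.png

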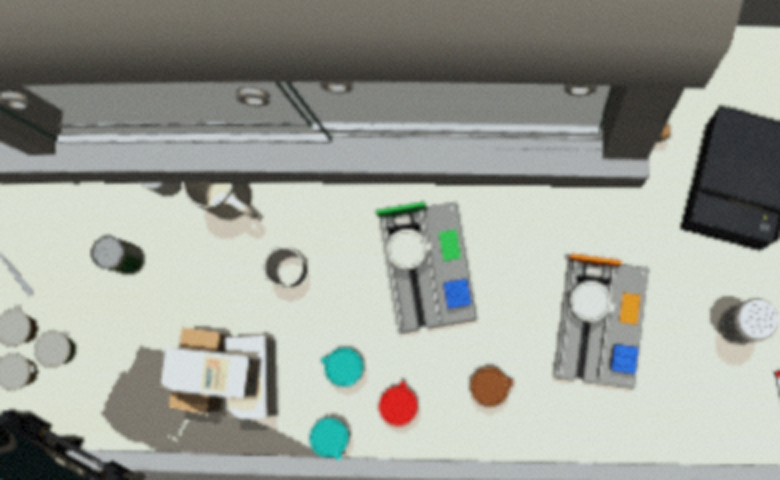

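Run:
```python
from h import *
t=vision.camera_model("top"); s=vision.camera_model("scene")
def tri(a,b):
    o1,d1=ray(t,[a]);o2,d2=ray(s,[b]);d1=d1[0]/np.linalg.norm(d1);d2=d2[0]/np.linalg.norm(d2)
    A=np.c_[d1,-d2];k=np.linalg.lstsq(A,o2-o1,rcond=None)[0]
    p,q=o1+k[0]*d1,o2+k[1]*d2; return np.round((p+q)/2,3),np.linalg.norm(p-q).round(4)
print(tri((325,112),(338.5,144)),"shelf bottom corner"); print(tri((324.5,107),(338,130)),"top corner")
# white block top: top crop (205,372)->, scene crop(178,228)
print(tri((82,196),(60+147/2,212/2)),tri((125,217),(60+192/2,262/2)))
# lane fit: tab, plate, corners
y=np.radians(10.8);R=np.array([[np.cos(y),-np.sin(y)],[np.sin(y),np.cos(y)]])
for nm,w,l in(("tab top",[.5643,.1421],[0,-.068]),("tab scene",[.5615,.1409],[0,-.068]),("tubT",[.6328,.2257],[.083,0]),("tubS",[.6325,.2226],[.083,0])):
    print(nm,np.round(np.array(w)-R@np.array(l),4))
print("front mid est", np.round(R@np.array([.045,0])+[0,0],4))
```

```text
(array([ 0.678, -0.129,  0.284]), np.float64(0.0007)) shelf bottom corner
(array([ 0.676, -0.119,  0.331]), np.float64(0.0005)) top corner
(array([0.44 , 0.606, 0.1  ]), np.float64(0.0362)) (array([0.4  , 0.44 , 0.117]), np.float64(0.0182))
tab top [0.5516 0.2089]
tab scene [0.5488 0.2077]
tubT [0.5513 0.2101]
tubS [0.551 0.207]
front mid est [0.0442 0.0084]
```

```bash
cat >> h.py <<'E'
from scipy.spatial.transform import Rotation as Ro
LANE=np.array([.5508,.2084]); YAW=10.8
def L(x,y):
    a=np.radians(YAW); return LANE+np.array([[np.cos(a),-np.sin(a)],[np.sin(a),np.cos(a)]])@[x,y]
def go(xyz,yaw=None):
    s=readout.read_state(); q=np.array(s["tool_rot"]); R=Ro.from_quat(q[[1,2,3,0]])
    a=np.radians((YAW if yaw is None else yaw)+90); X=np.array([np.cos(a),np.sin(a),0]);Z=np.array([0,0,-1.]);
    G=Ro.from_matrix(np.c_[X,np.cross(Z,X),Z])
    print("t",s["t"],"pos",s["ee_pos"].round(4),"w",round(s["grip_width"],4),"F",np.round(s["wrist_force"],1))
    print("trans mm",np.round(R.inv().apply(np.array(xyz)-s["ee_pos"])*1000,1),"rot deg",np.round(np.degrees((R.inv()*G).as_rotvec()),2))
E
python3 - <<'E'
from h import *
p=L(0,-.034); print(p); go([*p,.404]); go([p[0]-.06,p[1],.404])
E
```

```text
[0.55717096 0.17500223]
t 0.1 pos [0.2983 0.6055 0.4041] w 0.0927 F [ 0.3  0.5 -0.1]
trans mm [-2.718e+02  4.224e+02  4.000e-01] rot deg [-2.000e-02  6.000e-02 -3.703e+01]
t 0.1 pos [0.2983 0.6055 0.4041] w 0.0927 F [ 0.3  0.5 -0.1]
trans mm [-298.3  368.6    0.4] rot deg [-2.000e-02  6.000e-02 -3.703e+01]
```

```bash
python3 -m handwheel '[{"translation":[-10,12,0],"rot":[0,0,-2],"grip":0.5},{"translation":[-30,37,0],"rot":[0,0,-5],"grip":0.075},{"translation":[-52,64,0],"rot":[0,0,-8],"grip":0.075},{"translation":[-74,92,0],"rot":[0,0,-11],"grip":0.075},{"translation":[-96,119,0],"rot":[0,0,-14],"grip":0.075},{"translation":[-118,146,0],"rot":[0,0,-17],"grip":0.075},{"translation":[-136,168,0],"rot":[0,0,-19],"grip":0.075},{"translation":[-147,181,0],"rot":[0,0,-20],"grip":0.075},{"translation":[-150,184,0],"rot":[0,0,-20],"grip":0.075},{"translation":[-150,184,0],"rot":[0,0,-20],"grip":0.075}]' 10
python3 - <<'E'
from h import *
p=L(0,-.034); go([p[0]-.06,p[1],.404]); go([*p,.34])
print(readout.read_state()["joints"].round(2))
E
```

```text
t: 0.93
ee_pos: [0.3974, 0.3888, 0.4048]
tool_rot: [-0.0, 0.745, 0.667, 0.0]
wrist_force: [-0.1, -0.1, 0.5]
grip_width: 0.0499
t 0.9333 pos [0.3974 0.3888 0.4048] w 0.0499 F [-0.1 -0.1  0.5]
trans mm [-201.5  122.8    0.8] rot deg [ 1.000e-02 -1.000e-02 -1.715e+01]
t 0.9333 pos [0.3974 0.3888 0.4048] w 0.0499 F [-0.1 -0.1  0.5]
trans mm [-194.9  182.4   64.8] rot deg [ 1.000e-02 -1.000e-02 -1.715e+01]
[ 0.73 -0.14  1.7   0.    1.59 -0.73]
```

```bash
python3 -m handwheel '[{"translation":[-10,6,0],"rot":[0,0,-2],"grip":0.075},{"translation":[-35,21,0],"rot":[0,0,-5],"grip":0.075},{"translation":[-65,40,0],"rot":[0,0,-8],"grip":0.075},{"translation":[-95,58,0],"rot":[0,0,-11],"grip":0.075},{"translation":[-125,76,10],"rot":[0,0,-14],"grip":0.075},{"translation":[-155,95,20],"rot":[0,0,-16],"grip":0.075},{"translation":[-180,110,35],"rot":[0,0,-17.1],"grip":0.075},{"translation":[-195,119,50],"rot":[0,0,-17.1],"grip":0.075},{"translation":[-201.5,123,60],"rot":[0,0,-17.1],"grip":0.075},{"translation":[-201.5,123,60],"rot":[0,0,-17.1],"grip":0.075}]'
python3 - <<'E'
from h import *
p=L(0,-.034); go([*p,.30])
for n in("wrist","scene"):
    im=vision.capture(n);cv2.imwrite(f"pics/{n}1.png",cv2.cvtColor(im,cv2.COLOR_RGB2BGR))
E
```

```text
t: 1.77
ee_pos: [0.4977, 0.1758, 0.3424]
tool_rot: [-0.001, 0.638, 0.77, -0.001]
wrist_force: [1.3, -0.1, 0.1]
grip_width: 0.0502
t 1.7667 pos [0.4977 0.1758 0.3424] w 0.0502 F [ 1.3 -0.1  0.1]
trans mm [-11.9  58.4  42.2] rot deg [-0.19  0.01 -0.02]
```

View pics/wrist1.png

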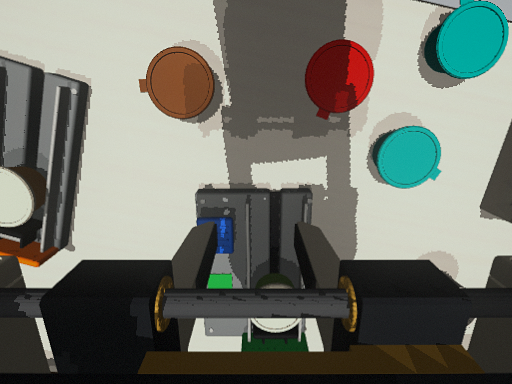

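View pics/scene1.png

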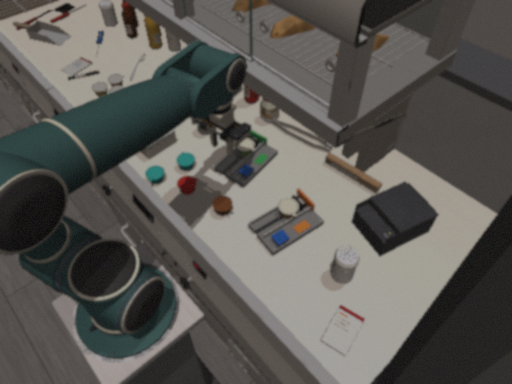

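The wrist view shows the green lane below the jaws: front corners at about (197,190) and (312,187), blue tab at (218,236), green end wall at (275,342). I'll measure from this and check the wrist-to-shelf clearance in the top view.

Run:
```python
from h import *
w=vision.camera_model("wrist")
P=onz(w,[[197,190],[312,187],[276,189]],.02); print(P.round(4).tolist())
d=P[0]-P[1]; print(np.linalg.norm(d),np.degrees(np.arctan2(d[1],d[0]))+90)
im=vision.capture("top");cv2.imwrite("pics/top1.png",cv2.cvtColor(im,cv2.COLOR_RGB2BGR))
cv2.imwrite("pics/wc.png",cv2.resize(cv2.imread("pics/wrist1.png")[170:360,170:340],None,fx=3.1,fy=3.1,interpolation=cv2.INTER_CUBIC))
# predicted pixels
for n,l,z in(("FL",(-.045,None),.02),):pass
for z in (.0,.02): print(z,proj(w,[[*L(-.045,.045),z],[*L(-.045,0),z],[*L(-.045,-.089),z],[*L(.158,0),z]]).round(1).tolist())
print("tab",proj(w,[[*L(a,b),.04] for a,b in((-.022,-.088),(-.022,-.048),(.022,-.048),(.022,-.088))]).round(1).tolist())
```

```text
[[0.5233, 0.1153, 0.02], [0.4952, 0.2426, 0.02], [0.5052, 0.2031, 0.02]]
0.13035752968823683 12.434899756774442
0.0 [[309.5, 184.7], [272.1, 184.6], [198.0, 184.6], [269.4, 322.1]]
0.02 [[312.7, 189.7], [273.1, 189.6], [194.6, 189.5], [270.1, 333.2]]
tab [[193.1, 215.2], [229.7, 215.2], [230.7, 251.1], [195.6, 251.0]]
```

View pics/wc.png

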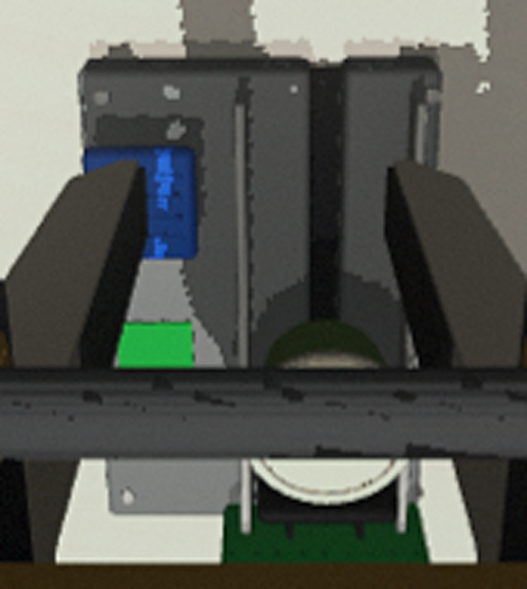

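View pics/top1.png

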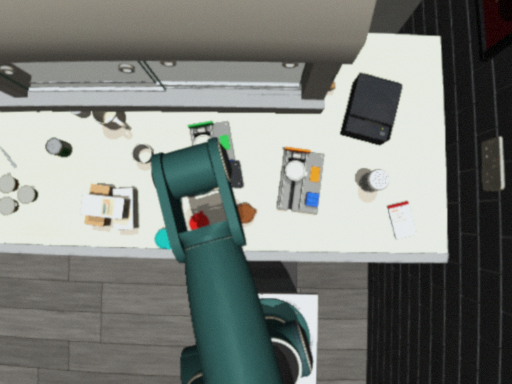

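```bash
python3 - <<'E'
from h import *
w=vision.camera_model("wrist"); s=readout.read_state()
q=np.array(s["tool_rot"]);R=Ro.from_quat(q[[1,2,3,0]]); print(s["ee_pos"], s["grip_width"])
for y in(-.0075,.0,.0075):
  P=[s["ee_pos"]+R.apply([x,y,robot.finger_overhang]) for x in(-.0425,-.025,.025,.0425)]
  print(y,proj(w,P).round(1).tolist())
E
python3 - <<'E'
import cv2
cv2.imwrite("pics/wc2.png",cv2.resize(cv2.imread("pics/wrist1.png")[205:285,160:350],None,fx=4,fy=4,interpolation=cv2.INTER_NEAREST))
E
```

```text
[0.49730946 0.1772621  0.34550353] 0.05014998871851948
-0.0075 [[188.2, 223.3], [215.5, 223.3], [293.3, 223.3], [320.6, 223.3]]
0.0 [[189.0, 233.9], [215.9, 233.9], [292.9, 233.9], [319.8, 233.9]]
0.0075 [[189.8, 244.2], [216.4, 244.3], [292.4, 244.3], [319.0, 244.3]]
```

View pics/wc2.png

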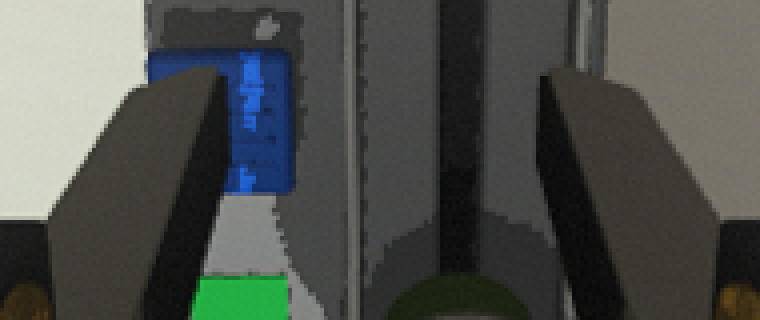

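Run:
```python
from h import *
s=readout.read_state(); w=vision.camera_model("wrist"); im=vision.capture("wrist"); s2=readout.read_state()
print(s["ee_pos"],s2["ee_pos"])
cv2.imwrite("pics/wrist2.png",cv2.cvtColor(im,cv2.COLOR_RGB2BGR))
cv2.imwrite("pics/wc3.png",cv2.resize(cv2.imread("pics/wrist2.png")[180:350,180:330],None,fx=3.5,fy=3.5,interpolation=cv2.INTER_CUBIC))
print("tab",proj(w,[[*L(a,b),.04] for a,b in((-.022,-.088),(-.022,-.048),(.022,-.048),(.022,-.088))]).round(1).tolist())
for c,st,k in blobs(im,105,125,80,30): print(c,st)
print("slot",proj(w,[[*L(x,0),.02] for x in(-.04,0)]).round(1).tolist())
for r in(192,200,215): print(r,cv2.cvtColor(im,cv2.COLOR_RGB2GRAY)[r,260:295].tolist())
```

```text
[0.49730946 0.1772621  0.34550353] [0.49725681 0.17727431 0.34573989]
tab [[192.9, 214.7], [229.5, 214.7], [230.5, 250.6], [195.4, 250.5]]
[219.30136986 229.45753425] [196 215  36  37 730]
slot [[272.7, 193.4], [272.1, 225.5]]
192 [70, 68, 68, 69, 69, 71, 65, 59, 42, 33, 35, 34, 35, 37, 34, 34, 31, 36, 48, 44, 59, 67, 69, 70, 70, 70, 70, 70, 70, 71, 71, 71, 71, 74, 71]
200 [77, 78, 76, 76, 78, 77, 74, 58, 37, 33, 32, 32, 33, 32, 30, 31, 33, 31, 31, 46, 64, 74, 80, 80, 77, 79, 76, 77, 76, 77, 79, 73, 79, 76, 76]
215 [75, 76, 75, 74, 75, 77, 70, 55, 31, 29, 25, 30, 27, 29, 27, 27, 32, 38, 33, 51, 66, 75, 75, 76, 74, 76, 77, 74, 78, 72, 74, 75, 73, 76, 74]
```

View pics/wc3.png

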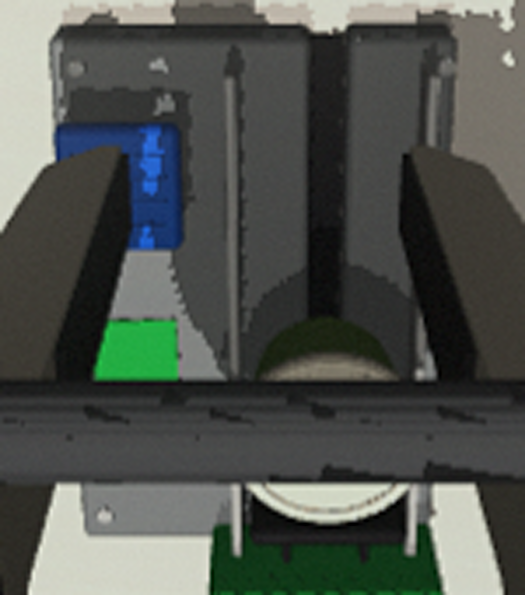

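```bash
sed -i 's/LANE=.*; YAW/LANE=np.array([.5516,.2097]); YAW/' h.py
python3 - <<'E'
from h import *
p=L(0,-.034); print(p); go([*p,.26])
E
```

```text
[0.55797096 0.17630223]
t 1.9667 pos [0.4973 0.1773 0.3457] w 0.0501 F [-0.3 -0.8  0.7]
trans mm [-12.5  59.3  85.8] rot deg [ 0.06 -0.02  0.14]
```

```bash
python3 -m handwheel '[{"translation":[-1,5,10],"rot":[0,0,0],"grip":0.075},{"translation":[-3,14,25],"rot":[0,0,0],"grip":0.075},{"translation":[-5,24,40],"rot":[0,0,0],"grip":0.075},{"translation":[-7,34,55],"rot":[0,0,0],"grip":0.075},{"translation":[-9,44,68],"rot":[0,0,0],"grip":0.075},{"translation":[-11,52,78],"rot":[0,0,0],"grip":0.075},{"translation":[-12,57,83],"rot":[0,0,0],"grip":0.075},{"translation":[-12.5,59,85.5],"rot":[0,0,0],"grip":0.075},{"translation":[-12.5,59,85.5],"rot":[0,0,0],"grip":0.075},{"translation":[-12.5,59,85.5],"rot":[0,0,0],"grip":0.075}]'
python3 - <<'E'
from h import *
w=vision.camera_model("wrist"); im=vision.capture("wrist")
cv2.imwrite("pics/wrist3.png",cv2.cvtColor(im,cv2.COLOR_RGB2BGR))
p=L(0,-.034); go([*p,.26])
print("tab",proj(w,[[*L(a,b),.04] for a,b in((-.022,-.088),(-.022,-.048),(.022,-.048),(.022,-.088))]).round(1).tolist())
print("slot",proj(w,[[*L(x,0),.02] for x in(-.04,0)]).round(1).tolist())
E
```

```text
t: 2.8
ee_pos: [0.5578, 0.175, 0.2598]
tool_rot: [0.0, 0.637, 0.771, 0.0]
wrist_force: [-0.3, -0.0, 0.6]
grip_width: 0.0499
t 2.85 pos [0.5577 0.175  0.26  ] w 0.0498 F [ 0.5 -1.1  0.1]
trans mm [1.3 0.5 0. ] rot deg [ 0.05 -0.01  0.08]
tab [[183.5, 186.8], [237.4, 186.9], [238.4, 240.3], [187.6, 240.2]]
slot [[299.3, 157.8], [297.0, 205.2]]
```

View pics/wrist3.png

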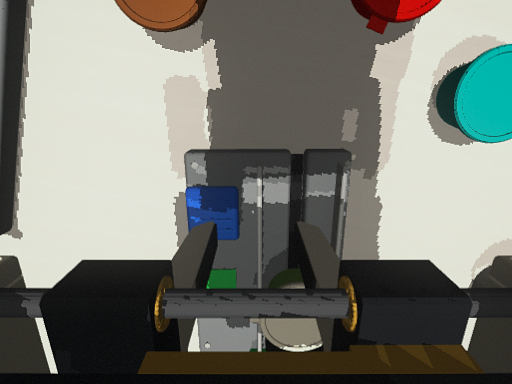

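```bash
python3 -m handwheel '[{"translation":[1,0.5,5],"rot":[0,0,0],"grip":0.075},{"translation":[1,0.5,12],"rot":[0,0,0],"grip":0.075},{"translation":[1,0.5,19],"rot":[0,0,0],"grip":0.075},{"translation":[1,0.5,24],"rot":[0,0,0],"grip":0.075},{"translation":[1,0.5,28],"rot":[0,0,0],"grip":0.075},{"translation":[1,0.5,30],"rot":[0,0,0],"grip":0.075},{"translation":[1,0.5,30],"rot":[0,0,0],"grip":0.075}]'
python3 - <<'E'
from h import *
w=vision.camera_model("wrist"); im=vision.capture("wrist")
cv2.imwrite("pics/wrist4.png",cv2.cvtColor(im,cv2.COLOR_RGB2BGR)[:,100:420])
p=L(0,-.034); go([*p,.2171])
E
```

```text
t: 3.43
ee_pos: [0.558, 0.1758, 0.2286]
tool_rot: [-0.0, 0.637, 0.771, -0.0]
wrist_force: [0.5, 0.2, -0.6]
grip_width: 0.0497
t 3.4833 pos [0.5581 0.1759 0.2291] w 0.0503 F [-0.2 -0.6 -0.9]
trans mm [ 0.5 -0.1 12. ] rot deg [-0.02  0.    0.07]
```

View pics/wrist4.png

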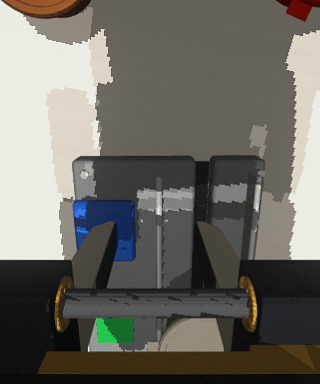

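The left fingertip stands over the blue tab (crop cols 75–135). The right one is over the lane slot (col about 203), between the guides at 160 and 258. Now I'll press.

```bash
python3 -m handwheel '[{"translation":[0.5,0,4],"rot":[0,0,0],"grip":0.075},{"translation":[0.5,0,8],"rot":[0,0,0],"grip":0.075},{"translation":[0.5,0,11],"rot":[0,0,0],"grip":0.075},{"translation":[0.5,0,11],"rot":[0,0,0],"grip":0.075},{"translation":[0.5,0,11],"rot":[0,0,0],"grip":0.075},{"translation":[0.5,0,11],"rot":[0,0,0],"grip":0.075},{"translation":[0.5,0,11],"rot":[0,0,0],"grip":0.075},{"translation":[0.5,0,11],"rot":[0,0,0],"grip":0.075},{"translation":[0.5,0,11],"rot":[0,0,0],"grip":0.075},{"translation":[0.5,0,11],"rot":[0,0,0],"grip":0.075}]'
python3 - <<'E'
from h import *
w=vision.camera_model("wrist"); im=vision.capture("wrist")
cv2.imwrite("pics/wrist5.png",cv2.cvtColor(im,cv2.COLOR_RGB2BGR)[:,100:420])
im=vision.capture("scene")
cv2.imwrite("pics/scene5.png",cv2.resize(cv2.cvtColor(im,cv2.COLOR_RGB2BGR)[100:260,180:340],None,fx=4,fy=4))
p=L(0,-.034); go([*p,.2171])
E
```

```text
t: 4.32
ee_pos: [0.558, 0.1764, 0.2184]
tool_rot: [0.0, 0.637, 0.771, 0.0]
wrist_force: [1.3, 0.9, 2.5]
grip_width: 0.0497
t 4.4167 pos [0.558  0.1764 0.2183] w 0.05 F [ 0.8 -0.4  3.8]
trans mm [-0.1 -0.   1.2] rot deg [ 0.   -0.    0.07]
```

View pics/wrist5.png

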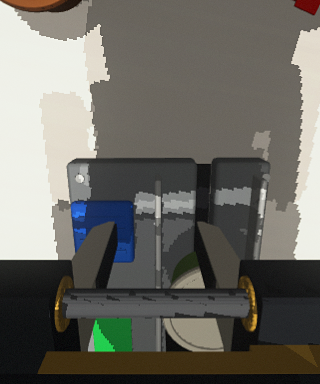

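View pics/scene5.png

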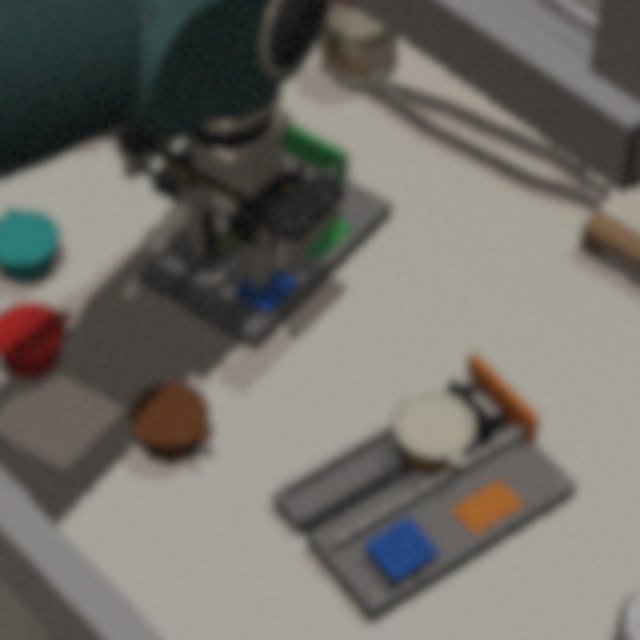

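The tub has come forward and is visible right behind the lane finger (crop (190,270)). The tab is pressed with about 3 N. I'll hold and compare.

```bash
python3 -m handwheel '[{"translation":[0,0,0.5],"rot":[0,0,0],"grip":0.075},{"translation":[0,0,0.5],"rot":[0,0,0],"grip":0.075},{"translation":[0,0,0.5],"rot":[0,0,0],"grip":0.075},{"translation":[0,0,0.5],"rot":[0,0,0],"grip":0.075},{"translation":[0,0,0.5],"rot":[0,0,0],"grip":0.075},{"translation":[0,0,0.5],"rot":[0,0,0],"grip":0.075},{"translation":[0,0,0.5],"rot":[0,0,0],"grip":0.075},{"translation":[0,0,0.5],"rot":[0,0,0],"grip":0.075},{"translation":[0,0,0.5],"rot":[0,0,0],"grip":0.075},{"translation":[0,0,0.5],"rot":[0,0,0],"grip":0.075}]'
python3 - <<'E'
from h import *
w=vision.camera_model("wrist"); im=vision.capture("wrist")
cv2.imwrite("pics/wrist6.png",cv2.resize(cv2.cvtColor(im,cv2.COLOR_RGB2BGR)[180:380,150:380],None,fx=3,fy=3))
F=[]
for i in range(4):
    im2=vision.capture("wrist"); F.append(readout.read_state()["wrist_force"])
d=np.abs(im2.astype(int)-im).max(2); print("changed px lane region",(d[190:350,250:345]>40).sum())
old=cv2.imread("pics/wrist5.png"); d=np.abs(cv2.cvtColor(im2,cv2.COLOR_RGB2BGR)[:,100:420].astype(int)-old).max(2); print("vs 5",(d[190:350,150:245]>40).sum())
print(np.mean(F,0)); 
# predicted lid of tub: finger at lane x=.0075 face -> tub mid x .0395
print(proj(w,[[*L(.0395+.032*np.cos(a),.032*np.sin(a)),.057] for a in np.radians([180,150,210,90,270,0])]).round(0).tolist())
p=L(0,-.034); go([*p,.2171])
E
```

```text
t: 5.25
ee_pos: [0.558, 0.1764, 0.2178]
tool_rot: [0.0, 0.637, 0.771, 0.0]
wrist_force: [1.4, -0.0, 3.6]
grip_width: 0.05
changed px lane region 0
vs 5 108
[1.14091168 0.56117615 3.284075  ]
[[314.0, 266.0], [341.0, 272.0], [285.0, 272.0], [363.0, 312.0], [257.0, 312.0], [307.0, 353.0]]
t 5.5 pos [0.558  0.1764 0.2178] w 0.05 F [1.  1.3 3.2]
trans mm [-0.1 -0.   0.7] rot deg [ 0.   -0.    0.07]
```

View pics/wrist6.png

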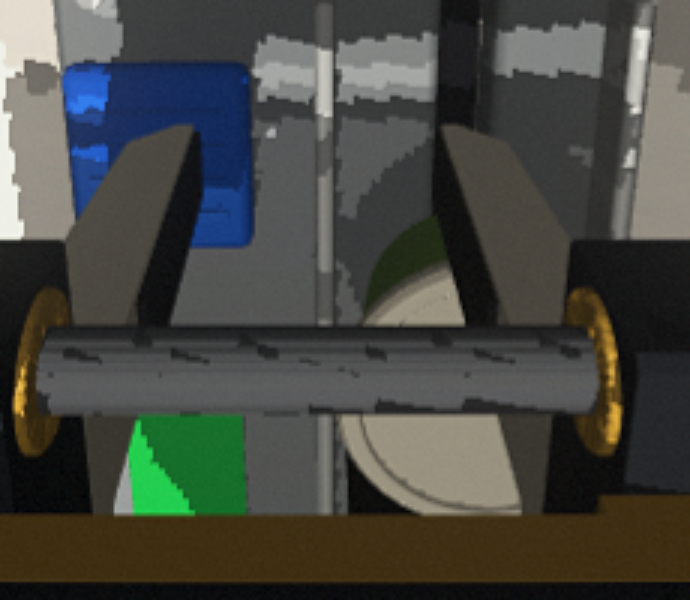

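Run:
```python
from h import *
from scipy.optimize import least_squares
w=vision.camera_model("wrist")
c=np.array([[345,430],[356,460],[380,490],[420,512],[372,322],[400,298],[430,274],[445,266]])/3+[150,180]-.33
a=np.radians(YAW);Rm=np.array([[np.cos(a),-np.sin(a)],[np.sin(a),np.cos(a)]])
for z in(.055,.057):
    l=(onz(w,c,z)[:,:2]-LANE)@Rm
    r=least_squares(lambda p:np.hypot(*(l-p).T)-.032,[.04,0])
    r2=least_squares(lambda p:np.hypot(*(l-p[:2]).T)-p[2],[.04,0,.03])
    print(z,r.x,np.round(r.fun*1000,1),r2.x)
s=readout.read_state();R=Ro.from_quat(np.array(s["tool_rot"])[[1,2,3,0]])
for x in(-.0425,-.025,.025,.0425):
    P=s["ee_pos"]+R.apply([x,0,robot.finger_overhang]); print(x,((P[:2]-LANE)@Rm).round(4),P[2].round(4))
im=vision.capture("wrist")
cv2.imwrite("pics/wrist7.png",cv2.resize(cv2.cvtColor(im,cv2.COLOR_RGB2BGR)[220:310,250:360],None,fx=6,fy=6,interpolation=cv2.INTER_CUBIC))
im=vision.capture("top")
cv2.imwrite("pics/top7.png",cv2.resize(cv2.cvtColor(im,cv2.COLOR_RGB2BGR)[100:220,150:340],None,fx=4,fy=4,interpolation=cv2.INTER_CUBIC))
```

```text
0.055 [0.0419033  0.00290367] [-0.7  0.   0.8  0.7 -0.6 -0.7  0.8  1.4] [0.042271   0.00628468 0.03451205]
0.057 [0.04023058 0.00300587] [-0.5  0.1  0.7  0.5 -0.6 -0.7  0.7  1.2] [0.04052538 0.00573063 0.03402931]
-0.0425 [ 0.0001 -0.0764] 0.0317
-0.025 [ 0.0001 -0.0589] 0.0317
0.025 [ 0.     -0.0089] 0.0317
0.0425 [-0.      0.0086] 0.0317
```

View pics/wrist7.png

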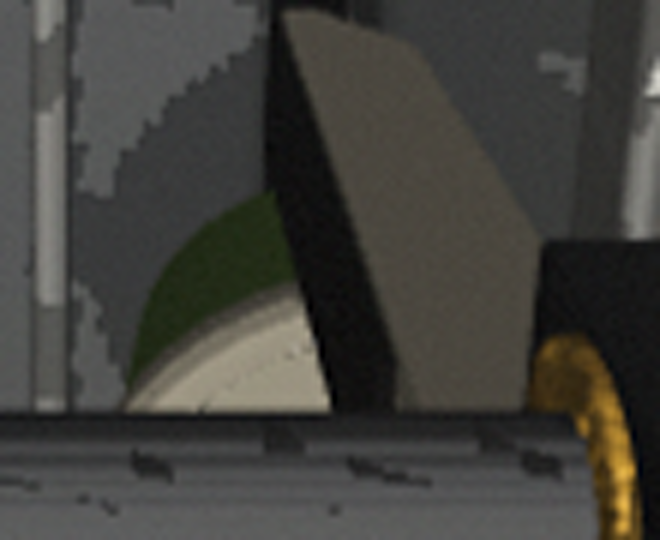

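View pics/top7.png

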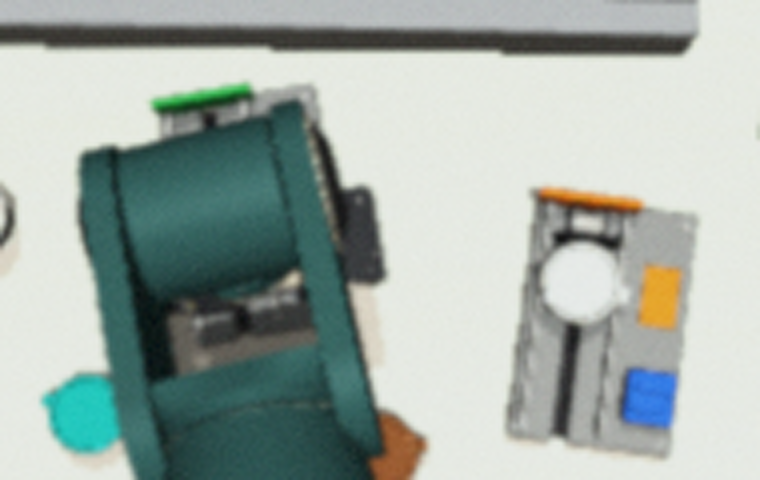

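```bash
python3 - <<'E'
from h import *
F=[]
for i in range(12):
    vision.capture("wrist"); s=readout.read_state(); F.append(np.r_[s["wrist_force"],s["ft_torque"]])
print(np.mean(F,0).round(2),np.std(F,0).round(2)); q=np.array(s["tool_rot"]);
E
python3 -m handwheel '[{"translation":[0,0.7,0],"rot":[0,0,0],"grip":0.075},{"translation":[0,1.5,0],"rot":[0,0,0],"grip":0.075},{"translation":[0,2,0],"rot":[0,0,0],"grip":0.075},{"translation":[0,2,0],"rot":[0,0,0],"grip":0.075},{"translation":[0,2,0],"rot":[0,0,0],"grip":0.075},{"translation":[0,2,0],"rot":[0,0,0],"grip":0.075}]'
python3 - <<'E'
from h import *
F=[]
for i in range(12):
    im=vision.capture("wrist"); s=readout.read_state(); F.append(np.r_[s["wrist_force"],s["ft_torque"]])
print(np.mean(F,0).round(2),np.std(F,0).round(2)); go([*L(0,-.034),.2171])
cv2.imwrite("pics/wrist8.png",cv2.resize(cv2.cvtColor(im,cv2.COLOR_RGB2BGR)[180:380,150:380],None,fx=3,fy=3))
E
```

```text
[ 1.44  0.6   3.23  0.09 -0.31  0.11] [0.64 0.36 0.21 0.03 0.03 0.03]
t: 6.7
ee_pos: [0.5595, 0.1767, 0.2175]
tool_rot: [-0.001, 0.637, 0.771, -0.001]
wrist_force: [-8.4, -1.9, 8.8]
grip_width: 0.0498
[-8.49 -1.43  8.22 -0.12  1.42  0.19] [0.46 0.49 0.62 0.03 0.02 0.02]
t 7.3 pos [0.5595 0.1767 0.2175] w 0.0502 F [-8.1 -1.3  8.3]
trans mm [-0.1 -1.5  0.4] rot deg [-0.16  0.    0.08]
```

View pics/wrist8.png

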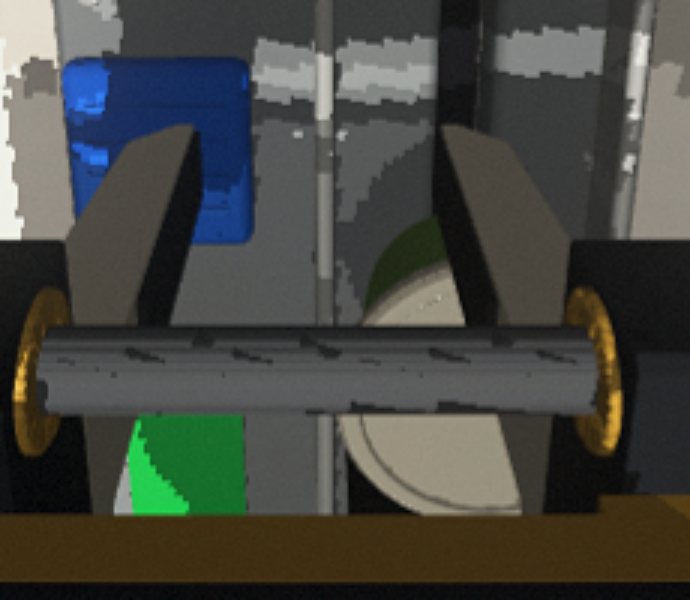

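Contact is confirmed: the tub moves with the finger and the force is about −8 N in x. I'll ease off slightly so the pusher load settles gently.

```bash
python3 -m handwheel '[{"translation":[0,-0.5,0],"rot":[0,0,0],"grip":0.075},{"translation":[0,-1,0],"rot":[0,0,0],"grip":0.075},{"translation":[0,-1,0],"rot":[0,0,0],"grip":0.075},{"translation":[0,-1,0],"rot":[0,0,0],"grip":0.075},{"translation":[0,-1,0],"rot":[0,0,0],"grip":0.075},{"translation":[0,-1,0],"rot":[0,0,0],"grip":0.075},{"translation":[0,-1,0],"rot":[0,0,0],"grip":0.075},{"translation":[0,-1,0],"rot":[0,0,0],"grip":0.075},{"translation":[0,-1,0],"rot":[0,0,0],"grip":0.075},{"translation":[0,-1,0],"rot":[0,0,0],"grip":0.075}]'
python3 - <<'E'
from h import *
F=[];I=[]
for i in range(8):
    im=vision.capture("wrist"); I.append(im.astype(int)); s=readout.read_state(); F.append(np.r_[s["wrist_force"],s["ft_torque"]])
print(np.mean(F,0).round(2)); go([*L(0,-.034),.2171])
print("changed",(np.abs(I[0]-I[-1]).max(2)>40).sum())
cv2.imwrite("pics/wrist9.png",cv2.resize(cv2.cvtColor(im,cv2.COLOR_RGB2BGR)[180:380,150:380],None,fx=3,fy=3))
im=vision.capture("scene")
cv2.imwrite("pics/scene9.png",cv2.resize(cv2.cvtColor(im,cv2.COLOR_RGB2BGR)[110:220,190:320],None,fx=5,fy=5,interpolation=cv2.INTER_CUBIC))
E
```

```text
t: 8.13
ee_pos: [0.5589, 0.1766, 0.2176]
tool_rot: [-0.0, 0.637, 0.771, -0.0]
wrist_force: [-4.1, 0.0, 3.4]
grip_width: 0.0501
[-4.13 -0.12  3.66  0.01  0.69  0.1 ]
t 8.5333 pos [0.5589 0.1766 0.2177] w 0.05 F [-4.6 -0.8  3.6]
trans mm [-0.1 -1.   0.6] rot deg [-0.01  0.    0.07]
changed 86
```

View pics/wrist9.png

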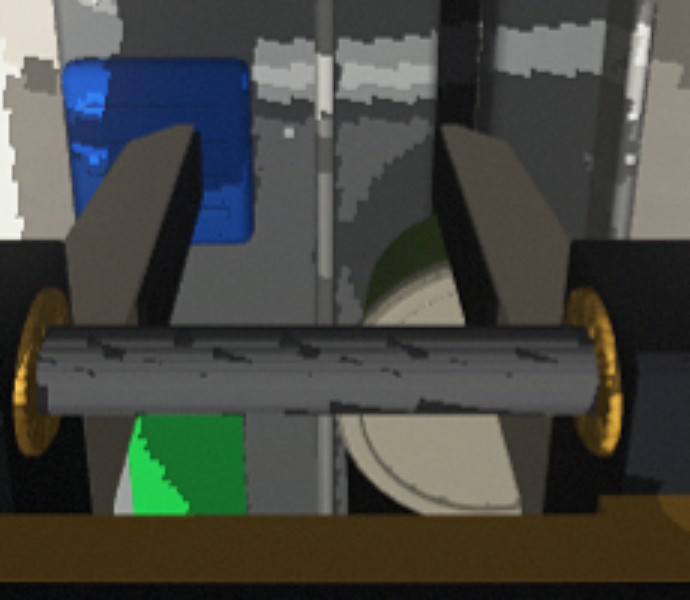

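View pics/scene9.png

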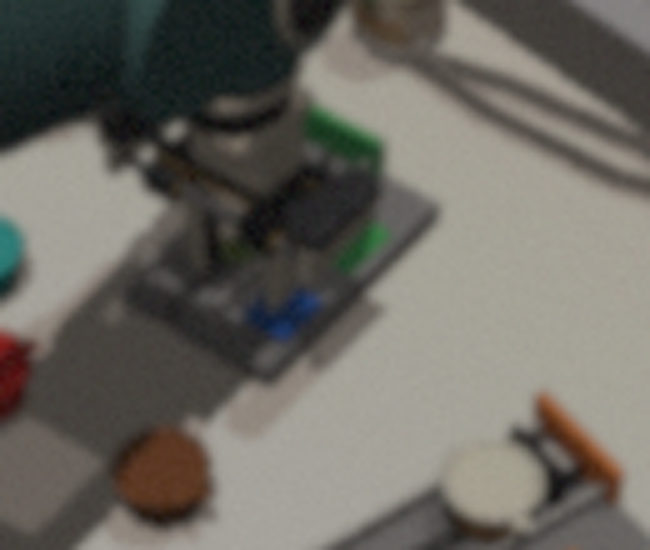

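```bash
python3 -c "
from rig import robot; print(robot.job_done())"
```

```text
the job is handed in; nothing more can be done
None
```

I pressed the blue tab of the green lane with the left finger, and the pusher popped the green tub forward. The right finger, standing in the lane about 12 mm above the deck, stopped the tub. I handed the job in at about 8.6 s with the tab still pressed and the tub held back; `job_done()` reports no verdict.

**Last checks**
- **Tub position:** a circle fitted to its lid put it at lane x ≈ 41 mm, y ≈ +3 mm, well behind the front edge at −45 mm. It looked upright in the wrist view and stationary.
- **Forces:** the wrist reads about −4 N along x from the tub and about 3.5 N up from the tab.
- **Other items:** the orange tub and its lane look unchanged in the pictures. The arm stayed well clear of the dredger and the cup, but I did not check those two again at the end.

**Checks that disagreed**
- **No push at first:** just after the pop, the wrist force showed none of the expected backward push (+1.4 N along x). I moved the finger 2 mm into the tub, which gave −8.5 N and confirmed contact, then backed off 1 mm. The tub was therefore nudged back by about 1 mm after it had stopped.
- **Changed pixels:** the last stillness check found 86 changed pixels over the whole frame, where an earlier check of the lane region found none. I took these for noise.

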